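# Set up a crucible filter: nest collar and crucible in the holder without wedging them

## Task

Set up the crucible filter on the rod stand: sit the black tapered collar in the mouth of the steel holder, narrow end down, and let go of it, then take the white crucible off the scale and sit it in the collar the same way. Lower each one gently until it just meets the taper and let go there, so that it sits square and loose under its own weight; pressed or dropped in, it wedges and jams. Leave the beaker, jar and pen as they are.

Things in the scene. Friction and masses are not known exactly. Their poses are not given: they have to be found in the camera images.
- collar: black hard-plastic ring collar, 36 mm tall, ~70 g, narrow end down on the steel tray. Origin: centre of its foot; z up. Outside 41 mm across at the foot, 51 mm from 20 mm up to the top (straight band, to grip). Bore 20.5 mm at the foot, even taper to 38.5 mm at the top. Loose in the holder its foot rests about 15 mm below the mouth, the band above it.
- crucible: white porcelain cup, 50 mm tall, ~60 g, upright on the scale's pan. Origin: centre of its underside; z up. Outside 28 mm across at the foot, even taper to 41 mm at 26 mm up, then a straight band 41 mm across to the rim (to grip); wall 3.7 mm. Loose in the collar its foot rests about 16 mm above the collar's foot, its rim 30 mm above the collar's top.
- holder_mouth (a point): centre of the round mouth of the steel crucible holder, 49 mm across inside, 55 outside, bore narrowing to 38 mm at 22 mm below; z up. 150 to 190 mm above the table, clamped tight. A ring and rod carry it from 12 mm below the mouth. All tapers 1:4 on the radius. Wedged: tapers squeezed by over 30 N in all, as by a push of some 7 N or a fall of over 10 mm; lower at 15 mm/s or less.
- stand: the rod stand, fixed: black base 22 mm high (about 0.19 by 0.14 m) and a steel post 12 mm thick, 242 mm high, 150 mm from the holder's axis along the stand's own +x (away from the robot). Origin: on the table straight below the holder's mouth. It carries the clamp and holder.
- scale: grey pocket scale with a dark steel pan and a small blue display, 105 by 150 mm, fixed; the crucible stands on its pan, 22 mm above the table. Origin: centre of its underside.
- tray: shallow steel tray, 130 by 170 mm, rim 10 mm high, fixed; the collar stands on its floor, 3.5 mm above the table. Origin: centre of its underside. Tray and scale lie one on the robot's left and one on its right, either way round.
- beaker: glass beaker, 62 mm across and 62 mm tall, under the holder's stem; to be left alone. Origin: centre of its underside.
- jar: amber glass jar with a black screw cap, 56 mm across and 65 mm tall, beyond the tray or scale on the left; to be left alone. Origin: centre of its underside.
- pen: black marker pen, 133 mm long, 14 mm thick, lying near the robot; to be left alone. Origin: under its middle; x along it.

How it is judged:
On the way, in this order (a step that is already met when the one before it is completed fails the run):
1. the collar sits in the holder, narrow end down, released, with no crucible in it yet (z of collar in the frame of holder_mouth between -0.019 and -0.0115 m and horizontal distance between collar and holder_mouth below 0.004 m and angle between collar's own z axis and vertical below 0.07 rad and contact force between the fingers and collar below 0.05 N and linear speed of collar below 0.02 m/s and distance between crucible and collar above 0.06 m), for 0.2 s.
2. the crucible sits in the collar in the holder, released (z of collar in the frame of holder_mouth between -0.019 and -0.0115 m and horizontal distance between collar and holder_mouth below 0.004 m and angle between each of collar, crucible's own z axis and vertical below 0.07 rad and z of crucible in the frame of collar between 0.0125 and 0.0195 m and horizontal distance between crucible and collar below 0.004 m and contact force between the fingers and collar below 0.05 N and contact force between the fingers and crucible below 0.05 N), for 0.2 s.
At the end, for the whole second after the job is handed in: Collar upright in the holder, foot 11.5 to 19 mm below the mouth; crucible upright in the collar, foot 12.5 to 19.5 mm above the collar's foot; each within 4 mm of the axis and 4 degrees of upright, released and at rest (all of step 2 and linear speed of each of collar, crucible below 0.02 m/s); the robot touches nothing.
It fails at once if the collar is pressed or dropped into the holder so hard that it wedges: the tapers squeeze each other with over 30 N, as by a push of about 7 N (contact force between collar and stand above 30 N).
It fails at once if the crucible is pressed or dropped into the collar so hard that it wedges: the tapers squeeze each other with over 30 N, as by a push of about 7 N (contact force between crucible and collar above 30 N).
It fails at once if the beaker, the jar or the pen is moved more than 20 mm or tipped over (distance of any of beaker, jar, pen from where it was at the start of the episode above 0.02 m or angle between any of beaker, jar, pen's own z axis and vertical above 0.5 rad).
It also fails if it takes over 69 s, if anything falls off the work surface, if the arm or the gripper's body presses on something with over 40 N, if the wrist force passes 120 N, or if a joint passes its speed limit or range.

## Robot

A 6-joint arm with a two-finger parallel gripper is mounted at the origin on the work surface. World frame = base frame: x ahead of the robot, y to its left, z up, the work surface at z = 0. Lengths are in m, angles in rad, forces in N, time in s.
With the tool pointing down it reaches from about 0.25 to 0.775 m from the base axis. Payload 4 kg.
Tool frame: the origin (TCP) lies at the very end of the fingers, on their centre line; the grasp point (between the pads) lies 19 mm behind it (robot.tcp_to_grasp is the distance from the TCP to the grasp point, in m); z points along the fingers, y is the line along which they close (so a half turn about z gives the same grasp; the last joint's range is limited). The gripper opens to 94 mm and grips with 3 to 60 N. Pads are 16 mm wide; open, the fingers measure 119 mm over their backs; the gripper's body (75 mm by 177 mm) begins 78 mm behind the grasp point.
Start: joints at [1.209, 0.087, 1.371, -0, 1.684, -0.103], TCP at [0.141, 0.532, 0.176] pointing down, gripper open.
Joint ranges: [-3.1, 3.1], [-0.76, 2.03], [0.27, 2.55], [-1.08, 4.22], [0.17, 2.65], [-2.57, 2.57]. Speed limits (rad/s): [2.79, 2.79, 3.14, 3.14, 3.14, 3.14].

## Interface

Orientations are given as [roll, pitch, yaw] about the fixed x, y, z axes, in that order (R = Rz(yaw) Ry(pitch) Rx(roll)).
In Python, from bench import robot, eyes, get_obs, close_job gives the robot as it stands (robot), with the cameras (eyes), the readings as plain functions and the job as plain functions.
- The arm moves only by the shell command python3 nudge.py 'ROWS'. ROWS is a JSON object with one list for each field, all of the same length, 1 to 20, a row being the entries at one place: aperture (the finger opening in m), x, y, z (the shift in a scale on which 1.0 is 0.75 m), spin (a turn about the tool's z in normalised numbers (1 is 2 pi rad)); each row shifts and turns the commanded pose from where the row before left it, along the tool's axes as they then stand; what a row does not reach is not made up. A row lasts 1/12 s, in which the tool goes at most 0.0417 m and 0.125 rad, less where a joint would pass 70% of its speed; a pose out of reach is approached as far as the arm can. The fingers move at their own pace and stop on an object; the grip force is fixed at half the most. Time passes only in rows, so rows that do not move let the fingers close. It prints the time, the measured TCP pose, the force, the opening and the grip force at its end. Shift and turn numbers lie between -1 and 1, and a call with a number outside is refused. Input that does not fit is refused with a message, and nothing moves.
- get_obs(): the state, without advancing time (a new reading comes with each control period).
- eyes.snapshot(name): name is "side" or "top" or "wrist"; returns a dict with "color" (384x512x3 uint8, blue, green, red), "fx", "fy", "cx", "cy" (pixels), "extrinsics" (4x4, takes a point from world to camera coordinates). Camera axes: x right, y down, z forward; pixel columns grow to the right and rows downward; lengths in m; the calibration is good to about 2 mm. A picture is of the moment at which its call begins. There is no depth.
- close_job(): hands the job in; it is judged then, once.
The state is a dict: "time": time; "joint_positions": joint angles; "qvel": joint speeds; "joint_torque": joint torques, N m; "tool_pos": TCP position; "ee_rot": TCP orientation; "wrist_force": force on the tool from outside, world axes, zero at the start; "wrist_torque": the same for the moment, N m; "width": finger opening in m; "finger_force": force on a finger pad.
Only numpy, scipy, OpenCV 4.12 (cv2) and the standard library are available. Lean on these libraries where they do the work, as an engineer would, in place of code of your own. Each camera call takes 0.05 s, during which the arm holds its last target. There are 200 camera calls.

## Working session

There is one attempt and no reset: what is moved stays moved. The work goes in short steps, Python scripts to look and compute and a shell command to move; the robot and the scene stay as the last step left them, time stands still between calls to the robot, and variables do not carry over. Pictures are saved under pics/ and viewed, at most 10 in all, crops included, and the job is handed in when it is done.

```bash
ls; mkdir -p pics; python3 - <<'E'
from bench import robot, eyes, get_obs, close_job
import cv2,pickle,numpy as np
d={}
for n in("side","top","wrist"):
    s=eyes.snapshot(n);d[n]=s;cv2.imwrite(f"pics/{n}0.png",s["color"])
    print(n,s["fx"],s["cx"],s["cy"],np.round(s["extrinsics"],3).tolist())
pickle.dump(d,open("s0.pkl","wb"))
o=get_obs();print(o)
cv2.imwrite("pics/st.png",np.vstack([cv2.resize(np.hstack([d["side"]["color"],d["top"]["color"]]),(800,300))]*1))
E
```

```text
bench.py
nudge.py
pics
side 394.9136631129248 260.3904899937096 194.11390238140257 [[0.693, -0.721, -0.02, -0.361], [-0.399, -0.361, -0.843, 0.3], [0.6, 0.592, -0.537, 0.675], [0.0, 0.0, 0.0, 1.0]]
top 395.65714255876526 247.24836323439354 192.57966638562553 [[-0.007, -1.0, -0.021, 0.011], [-0.981, 0.011, -0.192, 0.554], [0.192, 0.02, -0.981, 1.171], [0.0, 0.0, 0.0, 1.0]]
wrist 293.29385652906706 255.32125095239078 190.74972971322575 [[0.257, 0.967, -0.001, -0.548], [0.939, -0.249, 0.236, -0.024], [0.228, -0.062, -0.972, 0.391], [0.0, 0.0, 0.0, 1.0]]
{'time': 0.15, 'joint_positions': array([ 1.20894326e+00,  8.78163755e-02,  1.37185436e+00,  2.81333495e-05,
        1.68358212e+00, -1.03053484e-01]), 'qvel': array([-0.00030088, -0.00031583, -0.00537475, -0.00062439, -0.00249522,
       -0.00152126]), 'joint_torque': array([ 1.63088240e-03, -3.40643728e+01, -3.02795148e+01,  7.18655437e-02,
        3.04419582e-02, -9.93775916e-05]), 'tool_pos': array([0.14056725, 0.53127372, 0.17468282]), 'ee_rot': array([-3.13994414e+00, -1.98597752e-04,  2.88279605e+00]), 'wrist_force': array([-0.18332411,  0.21345601, -0.84014448]), 'wrist_torque': array([-0.02112747, -0.01526   ,  0.0067508 ]), 'finger_force': 0.0, 'width': 0.0938796314747973}
```

View pics/top0.png

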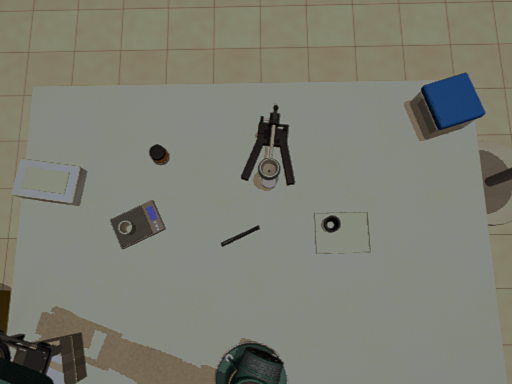

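View pics/side0.png

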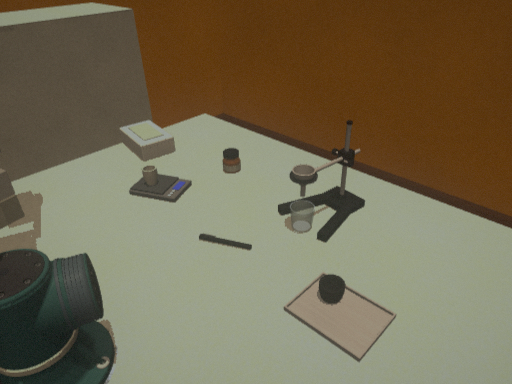

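The top view shows the collar at about (331,224) on the tray on the right, the crucible at (126,228) on the scale on the left, and the holder mouth at (269,170). The pen is at (240,235), the jar at (158,154), and the beaker is under the holder. In the side view the collar top is at about (331,280), the crucible rim at (150,169) and the mouth at (303,172).

```bash
cat > h.py <<'E'
import numpy as np,cv2
from bench import robot, eyes, get_obs, close_job
from scipy.spatial.transform import Rotation as Ro
def ray(s,u,v):
    E=s["extrinsics"];R=E[:3,:3];c=-R.T@E[:3,3]
    d=R.T@np.array([(u-s["cx"])/s["fx"],(v-s["cy"])/s["fy"],1]);return c,d/np.linalg.norm(d)
def plane(s,u,v,z):
    c,d=ray(s,u,v);return c+d*(z-c[2])/d[2]
def tri(L):
    A=np.zeros((3,3));b=np.zeros(3)
    for s,u,v in L:
        c,d=ray(s,u,v);P=np.eye(3)-np.outer(d,d);A+=P;b+=P@c
    p=np.linalg.solve(A,b)
    return p,[np.linalg.norm((np.eye(3)-np.outer(ray(*l)[1],ray(*l)[1]))@(p-ray(*l)[0])) for l in L]
def proj(s,p):
    q=s["extrinsics"]@np.append(p,1);return s["cx"]+s["fx"]*q[0]/q[2],s["cy"]+s["fy"]*q[1]/q[2]
def togo(p):
    "tool-axes shift from present TCP to world p"
    o=get_obs();return Ro.from_euler("xyz",o["ee_rot"]).as_matrix().T@(np.array(p)-o["tool_pos"])
E
python3 - <<'E'
from h import *
import pickle
d=pickle.load(open("s0.pkl","rb"));t,s=d["top"],d["side"]
for n,a,b in(("collar",(331,224),(331,280)),("cruc",(126,228),(150,169)),("mouth",(269,169),(303,171)),("jar",(157,152),(231,152)),("post",(276,107),(349,122))):
    print(n,tri([(t,*a),(s,*b)]))
for n,px in (("pen",[(222,244),(259,227)]),("base",[(243,179),(293,183),(275,122)]),("tray",[(315,212),(367,212),(370,252),(317,253)]),("scale",[(111,219),(155,202),(165,231),(123,247)])):
    print(n,[plane(t,*p,0.015)[:2].round(3).tolist() for p in px])
c=s["extrinsics"]
w=d["wrist"];E=w["extrinsics"];o=get_obs()
cam=-E[:3,:3].T@E[:3,3];R=Ro.from_euler("xyz",o["ee_rot"]).as_matrix()
print("cam in tool",R.T@(cam-o["tool_pos"]),"axis",R.T@E[2,:3], "right",R.T@E[0,:3], "tool x,y in world",R[:,0],R[:,1])
E
```

```text
collar (array([ 0.45714341, -0.25135972,  0.04594623]), [np.float64(0.002762847755956712), np.float64(0.0027628477559565844)])
cruc (array([0.44912359, 0.37097032, 0.06885721]), [np.float64(0.003430965812893721), np.float64(0.003430965812893763)])
mouth (array([ 0.60290908, -0.06027061,  0.15894545]), [np.float64(0.0018216942903389387), np.float64(0.0018216942903388057)])
jar (array([0.68796713, 0.28818185, 0.06118473]), [np.float64(0.002042422999460542), np.float64(0.002042422999460469)])
post (array([ 0.75558846, -0.07815821,  0.23784994]), [np.float64(2.1734699661011848e-05), np.float64(2.1734699660991946e-05)])
pen [[0.399, 0.086], [0.451, -0.03]]
base [[0.606, 0.02], [0.591, -0.14], [0.798, -0.087]]
tray [[0.497, -0.207], [0.496, -0.37], [0.371, -0.371], [0.369, -0.208]]
scale [[0.481, 0.44], [0.534, 0.302], [0.441, 0.266], [0.392, 0.397]]
cam in tool [ 0.06827446 -0.00174142 -0.21035988] axis [-2.36322176e-01  4.20279982e-04  9.71674664e-01] right [-7.61779829e-04  9.99999519e-01 -6.17804775e-04] tool x,y in world [-9.66698629e-01  2.55917410e-01  1.98597751e-04] [ 0.25591675  0.96669742 -0.00164851]
```

Units first: shifts go in shares of 0.75 m and turns go in shares of 2 pi rad. So -0.03 m / 0.75 = -0.04, -0.012 m / 0.75 = -0.016, -0.071 rad / 6.2832 = -0.0113.

```bash
python3 nudge.py '{"aperture":[0.094, 0.094, 0.094, 0.094, 0.094, 0.094, 0.094, 0.094, 0.094, 0.094, 0.094, 0.094, 0.094, 0.094], "x":[0, 0, -0.04, -0.04, -0.04, -0.04, -0.04, -0.04, -0.04, -0.04, -0.04, -0.04, 0, 0], "y":[0, 0, -0.016, -0.016, -0.016, -0.016, -0.016, -0.016, -0.016, -0.016, -0.016, -0.016, 0, 0], "z":[0, 0, 0, 0, 0, 0, 0, 0, 0, 0, 0, 0, 0, 0], "spin":[-0.0113, -0.0113, 0, 0, 0, 0, 0, 0, 0, 0, 0, 0, 0, 0]}'; python3 - <<'E'
from h import *
import pickle
s=eyes.snapshot("wrist");pickle.dump([s],open("cr1.pkl","wb"));cv2.imwrite("pics/w1.png",s["color"])
E
```

```text
time: 1.32
tool_pos: [0.4256, 0.3765, 0.1747]
ee_rot: [-3.141, -0.001, 3.022]
wrist_force: [-0.1, 0.7, -0.3]
width: 0.094
finger_force: 0.0
```

View pics/w1.png

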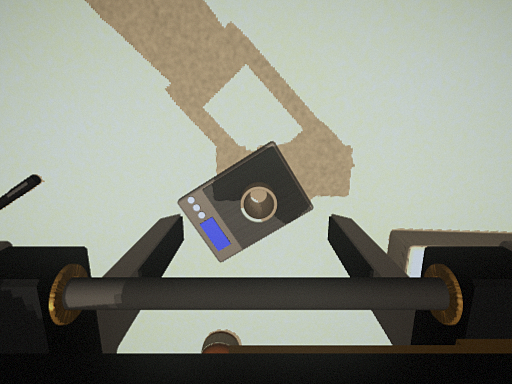

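The wrist view shows the crucible rim as a circle at about (259,204), radius about 18 px, on the dark pan between the open fingers. I'll take a second view on the way to the collar.

Converted, -0.03 m / 0.75 = -0.04, -0.01 m / 0.75 = -0.0133.

```bash
python3 nudge.py '{"aperture":[0.094, 0.094, 0.094, 0.094, 0.094, 0.094], "x":[-0.0133, -0.0133, -0.0133, 0, 0, 0], "y":[-0.04, -0.04, -0.04, 0, 0, 0], "z":[0, 0, 0, 0, 0, 0], "spin":[0, 0, 0, 0, 0, 0]}'; python3 - <<'E'
from h import *
import pickle
L=pickle.load(open("cr1.pkl","rb"))
L.append(eyes.snapshot("wrist"));pickle.dump(L,open("cr1.pkl","wb"))
E
python3 nudge.py '{"aperture":[0.094, 0.094, 0.094, 0.094, 0.094, 0.094, 0.094, 0.094, 0.094, 0.094, 0.094, 0.094, 0.094, 0.094, 0.094, 0.094, 0.094, 0.094], "x":[-0.0067, -0.0067, -0.0067, -0.0067, -0.0067, -0.0067, -0.0067, -0.0067, -0.0067, -0.0067, -0.0067, -0.0067, -0.0067, -0.0067, -0.0067, 0, 0, 0], "y":[-0.0467, -0.0467, -0.0467, -0.0467, -0.0467, -0.0467, -0.0467, -0.0467, -0.0467, -0.0467, -0.0467, -0.0467, -0.0467, -0.0467, -0.0467, 0, 0, 0], "z":[0, 0, 0, 0, 0, 0, 0, 0, 0, 0, 0, 0, 0, 0, 0, 0, 0, 0], "spin":[0, 0, 0, 0, 0, 0, 0, 0, 0, 0, 0, 0, 0, 0, 0, 0, 0, 0]}'; python3 - <<'E'
from h import *
import pickle
pickle.dump([eyes.snapshot("wrist")],open("co1.pkl","wb"))
E
python3 nudge.py '{"aperture":[0.094, 0.094, 0.094, 0.094, 0.094, 0.094], "x":[0.0133, 0.0133, 0.0133, 0, 0, 0], "y":[-0.04, -0.04, -0.04, 0, 0, 0], "z":[0, 0, 0, 0, 0, 0], "spin":[0, 0, 0, 0, 0, 0]}'; python3 - <<'E'
from h import *
import pickle
L=pickle.load(open("co1.pkl","rb"))
L.append(eyes.snapshot("wrist"));pickle.dump(L,open("co1.pkl","wb"))
K=pickle.load(open("cr1.pkl","rb"))
def crop(s,p):
    u,v=map(int,proj(s,p));print(u,v);u=min(max(u,70),440);v=min(max(v,70),312)
    return cv2.resize(s["color"][v-70:v+70,u-70:u+70],(400,300) if 0 else (300,300),interpolation=0)
p=(.45,.37,.072);q=(.457,-.2515,.04)
cv2.imwrite("pics/c2.png",np.vstack([np.hstack([crop(s,p) for s in K]),np.hstack([crop(s,q) for s in L])]))
E
```

```text
time: 1.87
tool_pos: [0.4432, 0.2859, 0.1758]
ee_rot: [3.14, -0.0, 3.026]
wrist_force: [0.5, 0.3, 0.0]
width: 0.0941
finger_force: 0.0
time: 3.42
tool_pos: [0.4579, -0.2441, 0.1753]
ee_rot: [3.14, -0.0, 3.026]
wrist_force: [0.9, -0.0, -0.4]
width: 0.0941
finger_force: 0.0
time: 3.97
tool_pos: [0.4178, -0.3298, 0.1758]
ee_rot: [3.141, 0.001, 3.027]
wrist_force: [0.6, -0.1, -0.8]
width: 0.094
finger_force: 0.0
253 205
333 181
250 178
323 201
```

View pics/c2.png

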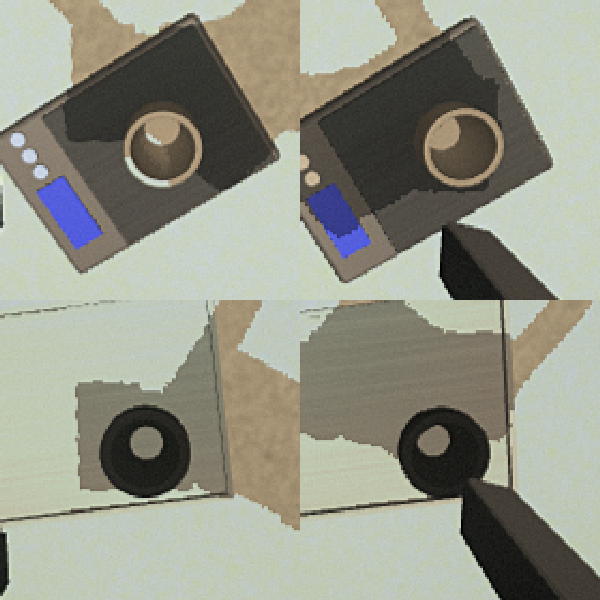

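The crops show the crucible rim centred near (259,204) and (339,179), and the collar near (251,179) and (321,202). A finger touches the collar's outline in the last crop. Next I'll fit circles to the radial edge points.

```bash
cat >> h.py <<'E'
from scipy.optimize import least_squares
def edges(s,c,r0,r1,sign,angs,sub=8):
    "radial edge points; sign +1 = dark to bright going outward"
    g=cv2.GaussianBlur(cv2.cvtColor(s["color"],cv2.COLOR_BGR2GRAY),(3,3),0.8).astype(np.float32)
    r=np.arange(r0,r1,1/sub);P=[]
    for a in angs:
        x=(c[0]+r*np.cos(a)).astype(np.float32);y=(c[1]+r*np.sin(a)).astype(np.float32)
        k=np.gradient(cv2.remap(g,x[None],y[None],cv2.INTER_LINEAR)[0])*sign
        k=np.convolve(k,np.ones(sub)/sub,"same");i=k[sub:-sub].argmax()+sub
        if k[i]*sub>8:P.append((x[i],y[i]))
    return np.array(P)
def circ(s,P,z):
    "circle fit on the horizontal plane z"
    Q=np.array([plane(s,u,v,z)[:2] for u,v in P])
    f=lambda p:np.hypot(Q[:,0]-p[0],Q[:,1]-p[1])-p[2]
    o=least_squares(f,[*Q.mean(0),.023],loss="soft_l1",f_scale=.0004)
    return o.x,np.median(abs(f(o.x)))
E
python3 - <<'E'
from h import *
import pickle
K=pickle.load(open("cr1.pkl","rb"));L=pickle.load(open("co1.pkl","rb"))
A=np.radians(np.arange(-20,201,5))
for nm,S,C,r0,r1,sg,z in(("cruc",K,[(259,204.5),(339,179)],15,23,-1,.072),("collar",L,[(251,179),(321,202)],17,26,1,.0395)):
    T=[]
    for s,c in zip(S,C):
        a=A if not(nm=="collar" and c[0]>300) else np.radians(np.arange(90,261,5))
        P=edges(s,c,r0,r1,sg,a);x,m=circ(s,P,z);T.append((s,*proj(s,[*x[:2],z])));print(nm,len(P),x.round(4),m.round(5),np.round(T[-1][1:],1))
    print(tri(T))
print(togo([.457,-.251,.10]))
E
```

```text
cruc 45 [0.4487 0.3755 0.0203] 0.0002 [258.3 204.3]
cruc 45 [0.449  0.3757 0.0203] 0.0002 [338.7 179.5]
(array([0.44868322, 0.37550818, 0.07263012]), [np.float64(0.00011813562349320495), np.float64(0.0001181356234931732)])
collar 45 [ 0.4578 -0.255   0.0258] 0.00018 [247.4 179. ]
collar 35 [ 0.4557 -0.2542  0.0285] 0.00059 [321.2 201. ]
(array([ 0.45678052, -0.25453195,  0.0394193 ]), [np.float64(0.001092395078583947), np.float64(0.0010923950785838694)])
[-0.02979026  0.0826191   0.07584834]
```

Converted, -0.03 m / 0.75 = -0.04, 0.02 m / 0.75 = 0.0267.

```bash
python3 nudge.py '{"aperture":[0.094, 0.094, 0.094, 0.094, 0.094, 0.094, 0.094, 0.094, 0.094, 0.094, 0.094, 0.094, 0.094, 0.094, 0.094, 0.094], "x":[0, 0, 0, -0.02, -0.02, -0.02, -0.02, -0.02, -0.02, -0.02, -0.02, -0.02, -0.02, 0, 0, 0], "y":[0, 0, 0.0267, 0.04, 0.04, 0.04, 0.04, 0.04, 0.04, 0.04, 0.04, 0.04, 0.04, 0, 0, 0], "z":[-0.04, -0.04, -0.04, 0, 0, 0, 0, 0, 0, 0, 0, 0, 0, 0, 0, 0], "spin":[0, 0, 0, 0, 0, 0, 0, 0, 0, 0, 0, 0, 0, 0, 0, 0]}'; python3 - <<'E'
from h import *
import pickle
pickle.dump([eyes.snapshot("wrist")],open("m1.pkl","wb"))
E
python3 nudge.py '{"aperture":[0.094, 0.094, 0.094, 0.094, 0.094], "x":[0, 0, 0, 0, 0], "y":[-0.0533, -0.0533, 0, 0, 0], "z":[0, 0, 0, 0, 0], "spin":[0, 0, 0, 0, 0]}'; python3 - <<'E'
from h import *
import pickle
L=pickle.load(open("m1.pkl","rb"))
L.append(eyes.snapshot("wrist"));pickle.dump(L,open("m1.pkl","wb"))
I=[]
for s in L:
    u,v=map(int,proj(s,(.603,-.06,.159)));print(u,v);u=min(max(u,60),440);v=min(max(v,60),312)
    I.append(cv2.resize(s["color"][v-60:v+60,u-60:u+60],(400,400),interpolation=0))
cv2.imwrite("pics/m.png",np.hstack(I))
E
```

```text
time: 5.35
tool_pos: [0.603, -0.0299, 0.2656]
ee_rot: [-3.141, -0.0, 3.027]
wrist_force: [-0.5, -0.3, 0.3]
width: 0.0942
finger_force: 0.0
time: 5.82
tool_pos: [0.5935, -0.1112, 0.266]
ee_rot: [3.141, 0.001, 3.023]
wrist_force: [0.2, 0.1, 0.0]
width: 0.0938
finger_force: 0.0
229 186
303 185
```

View pics/m.png

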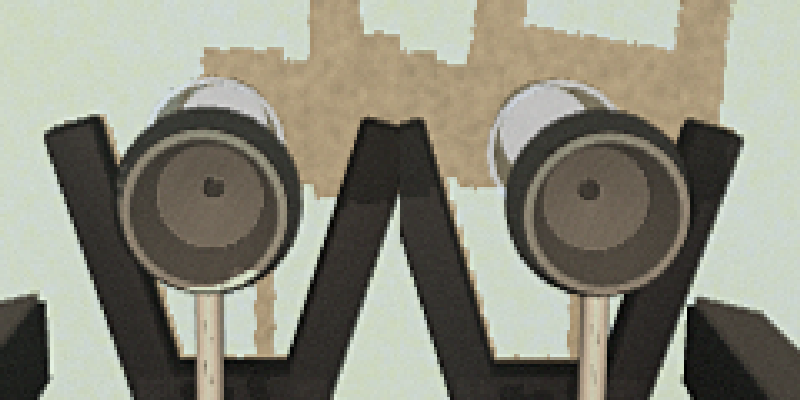

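The mouth rim is a bright ring centred near (232,189) in view 1 and (305,189) in view 2, outer radius about 25 px.

```bash
python3 - <<'E'
from h import *
import pickle
L=pickle.load(open("m1.pkl","rb"));z=.159
for sg,r0,r1,A in((1,18,24.5,np.arange(-90,271,6)),(-1,22,29,np.arange(150,391,6))):
  for _ in range(2):
    T=[]
    for s,c in zip(L,[(231.7,188.7),(304.8,188.6)]):
        P=edges(s,c,r0,r1,sg,np.radians(A));x,m=circ(s,P,z);T.append((s,*proj(s,[*x[:2],z])));print(sg,len(P),x.round(4),m.round(5),np.round(T[-1][1:],1))
    p,e=tri(T);z=p[2];print(p,e)
print(togo([.4575,-.255,.10]))
E
```

```text
1 61 [ 0.6064 -0.0603  0.0246] 0.00028 [229.9 189.3]
1 61 [ 0.6064 -0.0591  0.0248] 0.00017 [304.4 188.8]
[ 0.60533089 -0.05974861  0.16351816] [np.float64(6.610764294235071e-05), np.float64(6.610764294217177e-05)]
1 61 [ 0.6054 -0.0598  0.0242] 0.00027 [229.9 189.3]
1 61 [ 0.6053 -0.0597  0.0245] 0.00017 [304.4 188.8]
[ 0.60533148 -0.05974833  0.16351614] [np.float64(6.617325505689691e-05), np.float64(6.617325505666175e-05)]
-1 41 [ 0.6053 -0.06    0.0274] 0.00013 [229.7 189.2]
-1 41 [ 0.6054 -0.0597  0.0274] 9e-05 [304.5 189. ]
[ 0.60508103 -0.05986693  0.16461073] [np.float64(5.991488611890028e-05), np.float64(5.991488611914888e-05)]
-1 41 [ 0.605  -0.0599  0.0273] 0.00013 [229.7 189.2]
-1 41 [ 0.6051 -0.0599  0.0273] 9e-05 [304.5 189. ]
[ 0.60508096 -0.05986692  0.16461089] [np.float64(5.9892457512175865e-05), np.float64(5.9892457512445404e-05)]
[ 0.11840909 -0.15960629  0.16587825]
```

Converted, 0.04 m / 0.75 = 0.0533, -0.0266 m / 0.75 = -0.0355.

```bash
python3 nudge.py '{"aperture":[0.094, 0.094, 0.094, 0.094, 0.094, 0.094, 0.094, 0.094, 0.094, 0.094, 0.094, 0.094], "x":[0.0267, 0.0267, 0.0267, 0.0267, 0.0267, 0.0267, 0, 0, 0, 0, 0, 0], "y":[-0.0355, -0.0355, -0.0355, -0.0355, -0.0355, -0.0355, 0, 0, 0, 0, 0, 0], "z":[0, 0, 0, 0, 0.0267, 0.0333, 0.0533, 0.0533, 0.04, 0.0133, 0, 0], "spin":[0, 0, 0, 0, 0, 0, 0, 0, 0, 0, 0, 0]}'; python3 -c "
from h import *
print(togo([.4578,-.2550,.023]))"
```

```text
time: 6.87
tool_pos: [0.4571, -0.2547, 0.1018]
ee_rot: [-3.141, 0.001, 3.026]
wrist_force: [0.3, -0.9, 0.3]
width: 0.094
finger_force: 0.0
[-0.00062777 -0.00013781  0.07880849]
```

Converted, 0.03 m / 0.75 = 0.04, 0.0125 m / 0.75 = 0.0167.

```bash
python3 nudge.py '{"aperture":[0.094, 0.094, 0.094, 0.094, 0.094, 0.07, 0.055, 0.045, 0.045, 0.045, 0.045, 0.045], "x":[-0.0008, 0, 0, 0, 0, 0, 0, 0, 0, 0, 0, 0], "y":[0, 0, 0, 0, 0, 0, 0, 0, 0, 0, 0, 0], "z":[0.04, 0.04, 0.0167, 0.0067, 0, 0, 0, 0, 0, 0, 0, 0], "spin":[0, 0, 0, 0, 0, 0, 0, 0, 0, 0, 0, 0]}'; python3 -c "
from h import *
print(togo([.4578,-.2550,.023]),get_obs()['width'])"
```

```text
time: 7.87
tool_pos: [0.4569, -0.2551, 0.0232]
ee_rot: [3.142, 0.0, 3.025]
wrist_force: [-0.6, 0.2, -0.3]
width: 0.0507
finger_force: 0.0
[-0.00091075  0.0002463   0.00017342] 0.050729271497390455
```

Converted, -0.03 m / 0.75 = -0.04, -0.01 m / 0.75 = -0.0133.

```bash
python3 nudge.py '{"aperture":[0.04, 0.04, 0.04, 0.04], "x":[0, 0, 0, 0], "y":[0, 0, 0, 0], "z":[0, 0, 0, 0], "spin":[0, 0, 0, 0]}'; python3 nudge.py '{"aperture":[0.04, 0.04, 0.04, 0.04, 0.04], "x":[0, 0, 0, 0, 0], "y":[0, 0, 0, 0, 0], "z":[-0.0133, -0.04, -0.04, 0, 0], "spin":[0, 0, 0, 0, 0]}'
```

```text
time: 8.2
tool_pos: [0.4568, -0.255, 0.023]
ee_rot: [3.141, -0.0, 3.025]
wrist_force: [0.1, -0.6, 0.4]
width: 0.04
finger_force: 0.0
time: 8.62
tool_pos: [0.4585, -0.2562, 0.0963]
ee_rot: [-3.139, 0.005, 3.025]
wrist_force: [0.2, -0.0, -1.0]
width: 0.0401
finger_force: 0.0
```

```bash
python3 - <<'E'
from h import *
a=eyes.snapshot("wrist");b=eyes.snapshot("side");import pickle;pickle.dump([a,b],open("x.pkl","wb"))
cv2.imwrite("pics/x.png",np.hstack([cv2.resize(a["color"],(480,360)),b["color"][200:360,250:410].repeat(2,0).repeat(2,1)[:, :320][:320].copy() if 0 else cv2.resize(b["color"][160:360,230:410],(320,360),interpolation=0)]))
E
```

```text
(no output)
```

View pics/x.png

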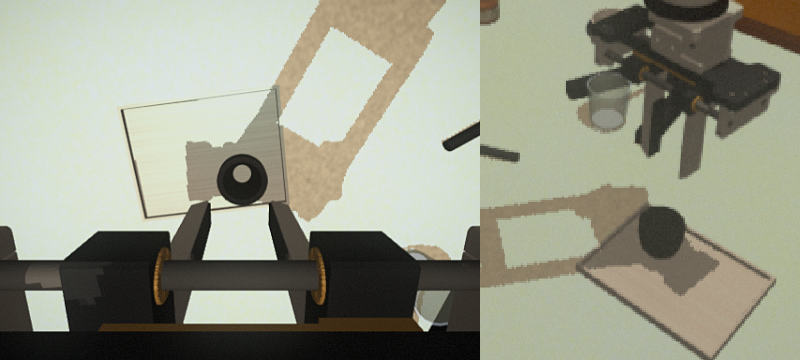

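The collar still stands on the tray at about (259,192) in the full wrist image. The fingers are empty and lie below it in the image, on the far side. I'll measure it again.

```bash
python3 - <<'E'
from h import *
import pickle
a,b=pickle.load(open("x.pkl","rb"))
for s in (a,eyes.snapshot("wrist")):
    P=edges(s,(259,192),20,33,1,np.radians(np.r_[30:151:5]));P2=edges(s,(259,192),20,33,1,np.radians(np.r_[0:360:10]))
    x,m=circ(s,P,.0395);print(x,m,circ(s,P2,.0395),plane(s,259,192,.0395))
print(proj(b,(.457,-.255,.0395)),"seen side approx",230+182*180/320,160+212*200/360, plane(b,230+182*180/320,160+212*200/360,.0395))
t=eyes.snapshot("top");m=cv2.inRange(cv2.cvtColor(t["color"],6)[200:240,315:350],0,60);print(cv2.moments(m)["m00"]/255);print(proj(t,get_obs()["tool_pos"]),proj(a,get_obs()["tool_pos"]))
E
```

```text
[ 0.45999207 -0.25536668  0.02404991] 0.0006054155062295737 (array([ 0.45680113, -0.25525739,  0.02611648]), np.float64(0.0003634297292236365)) [ 0.45672193 -0.25420107  0.0395    ]
[ 0.4586332  -0.25542842  0.02516875] 0.0002219962765236949 (array([ 0.45688023, -0.25535205,  0.02620969]), np.float64(0.0003245371253780705)) [ 0.45353747 -0.25251714  0.0395    ]
(np.float64(330.83722282595295), np.float64(283.54836303919427)) seen side approx 332.375 277.77777777777777 [ 0.47210941 -0.24800779  0.0395    ]
660.0
(np.float64(335.632220648038), np.float64(222.00225811689296)) (np.float64(259.27198683417635), np.float64(207.66125250153323))
```

```bash
python3 - <<'E'
from h import *
import pickle
a,b=pickle.load(open("x.pkl","rb"));o=get_obs();R=Ro.from_euler("xyz",o["ee_rot"]).as_matrix()
for z in(0,-.01,-.02,-.03):
    print(z,[np.round(proj(b,o["tool_pos"]+R@[.0,y,z])) for y in(-.02,-.028,.02,.028)],[np.round(proj(a,o["tool_pos"]+R@[.008,y,z])) for y in(-.02,.02)])
cv2.imwrite("pics/tip.png",np.hstack([cv2.resize(b["color"][200:320,290:390],(400,480),interpolation=0),cv2.resize(a["color"][170:270,205:305],(400,480),interpolation=0)]))
E
```

```text
0 [array([340., 270.]), array([344., 272.]), array([325., 259.]), array([321., 256.])] [array([233., 198.]), array([286., 198.])]
-0.01 [array([341., 266.]), array([344., 268.]), array([325., 255.]), array([322., 252.])] [array([232., 201.]), array([287., 201.])]
-0.02 [array([341., 261.]), array([345., 264.]), array([325., 251.]), array([322., 248.])] [array([231., 205.]), array([288., 205.])]
-0.03 [array([342., 257.]), array([345., 260.]), array([326., 247.]), array([322., 244.])] [array([229., 210.]), array([290., 210.])]
```

View pics/tip.png

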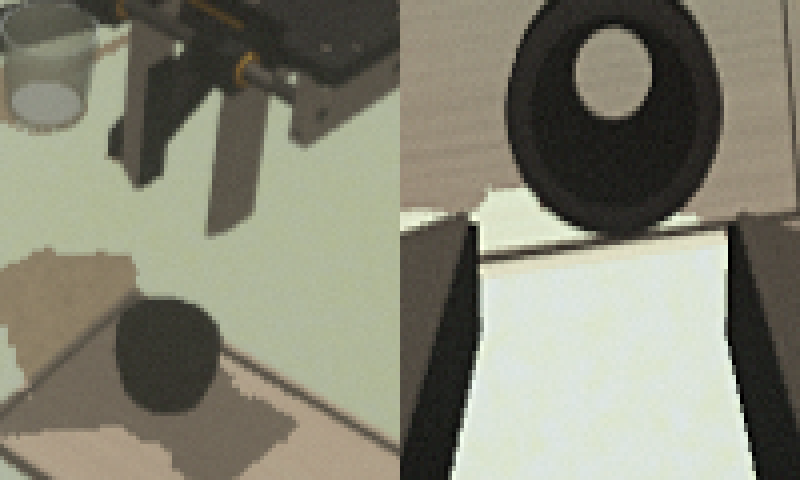

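Both views agree that the real fingertips are about 30 mm above the reported TCP. In the side view the tips are at (326,247) and (342,259), which matches z = -0.03, and the wrist-view gap of 63 px for 40 mm gives a depth of 0.186 m. The fingers therefore closed above the collar. I'll calibrate the tip height by touching bare table gently.

Converted, 0.03 m / 0.75 = 0.04, 0.015 m / 0.75 = 0.02.

```bash
python3 nudge.py '{"aperture":[0.04, 0.04, 0.04, 0.04, 0.04, 0.04, 0.04, 0.04, 0.04, 0.04, 0.04], "x":[0, 0, 0, 0, 0, 0, 0, 0, 0, 0, 0], "y":[0.04, 0.04, 0.04, 0.0333, 0, 0, 0, 0, 0, 0, 0], "z":[0, 0, 0, 0, 0.04, 0.04, 0.04, 0.02, 0, 0, 0], "spin":[0, 0, 0, 0, 0, 0, 0, 0, 0, 0, 0]}'; for i in 1 ; do python3 nudge.py '{"aperture":[0.04, 0.04, 0.04, 0.04], "x":[0, 0, 0, 0], "y":[0, 0, 0, 0], "z":[0.0013, 0.0013, 0.0013, 0], "spin":[0, 0, 0, 0]}'; python3 nudge.py '{"aperture":[0.04, 0.04, 0.04, 0.04], "x":[0, 0, 0, 0], "y":[0, 0, 0, 0], "z":[0.0013, 0.0013, 0.0013, 0], "spin":[0, 0, 0, 0]}';  done
```

```text
time: 9.73
tool_pos: [0.4708, -0.1412, -0.0113]
ee_rot: [-3.141, 0.001, 3.025]
wrist_force: [-0.7, 0.3, 1.0]
width: 0.0402
finger_force: 0.0
time: 10.07
tool_pos: [0.4706, -0.1411, -0.0144]
ee_rot: [-3.141, 0.001, 3.025]
wrist_force: [0.5, -0.2, -0.6]
width: 0.0401
finger_force: 0.0
time: 10.4
tool_pos: [0.47, -0.1408, -0.0182]
ee_rot: [3.141, -0.001, 3.025]
wrist_force: [-0.2, 0.5, 0.5]
width: 0.04
finger_force: 0.0
```

Converted, 0.002 m / 0.75 = 0.0027.

```bash
for i in 1; do python3 nudge.py '{"aperture":[0.04, 0.04, 0.04, 0.04], "x":[0, 0, 0, 0], "y":[0, 0, 0, 0], "z":[0.0027, 0.0027, 0.0027, 0], "spin":[0, 0, 0, 0]}'|grep -E 'tool|wrist'; python3 nudge.py '{"aperture":[0.04, 0.04, 0.04], "x":[0, 0, 0], "y":[0, 0, 0], "z":[0.0013, 0.0013, 0], "spin":[0, 0, 0]}'|grep -E 'tool|wrist';python3 nudge.py '{"aperture":[0.04, 0.04, 0.04], "x":[0, 0, 0], "y":[0, 0, 0], "z":[0.0013, 0.0013, 0], "spin":[0, 0, 0]}'|grep -E 'tool|wrist';  done
```

```text
tool_pos: [0.4698, -0.1407, -0.0246]
wrist_force: [-0.1, -0.7, -0.4]
tool_pos: [0.4701, -0.1408, -0.0262]
wrist_force: [0.2, 0.4, -0.4]
tool_pos: [0.4701, -0.1408, -0.0282]
wrist_force: [0.2, -0.6, 0.1]
```

Converted, 0.001 m / 0.75 = 0.0013.

```bash
for i in 1; do python3 nudge.py '{"aperture":[0.04, 0.04, 0.04], "x":[0, 0, 0], "y":[0, 0, 0], "z":[0.0013, 0.0013, 0], "spin":[0, 0, 0]}'|grep -E 'tool|wrist'; python3 nudge.py '{"aperture":[0.04, 0.04], "x":[0, 0], "y":[0, 0], "z":[0.0013, 0], "spin":[0, 0]}'|grep -E 'tool|wrist';python3 nudge.py '{"aperture":[0.04, 0.04], "x":[0, 0], "y":[0, 0], "z":[0.0013, 0], "spin":[0, 0]}'|grep -E 'tool|wrist';  done
```

```text
tool_pos: [0.4704, -0.1409, -0.0296]
wrist_force: [-0.6, 0.0, 2.8]
tool_pos: [0.4704, -0.1409, -0.0296]
wrist_force: [-3.4, 1.0, 7.1]
tool_pos: [0.4705, -0.1409, -0.0297]
wrist_force: [-5.1, 2.6, 12.5]
```

The tips touch at a reported z of -0.0295, so true tip height is reported z + 0.0295. Now I'll regrasp the collar with the tips at 0.0235, which is a reported -0.006.

Converted, -0.04 m / 0.75 = -0.0533, -0.03 m / 0.75 = -0.04.

```bash
python3 nudge.py '{"aperture":[0.094, 0.094, 0.094, 0.094, 0.094], "x":[0, 0, 0, 0, 0], "y":[0, 0, 0, 0, 0], "z":[-0.04, -0.0533, -0.0533, 0, 0], "spin":[0, 0, 0, 0, 0]}'; python3 -c "
from h import *
print(togo([.4578,-.2535,.05]))"
```

```text
time: 12.23
tool_pos: [0.4725, -0.1418, 0.0813]
ee_rot: [-3.14, 0.007, 3.025]
wrist_force: [-0.9, -0.5, -0.6]
width: 0.0703
finger_force: 0.0
[ 0.00185336 -0.11254636  0.03150875]
```

Converted, -0.0375 m / 0.75 = -0.05, 0.03 m / 0.75 = 0.04.

```bash
python3 nudge.py '{"aperture":[0.094, 0.094, 0.094, 0.094, 0.094, 0.094, 0.094], "x":[0, 0, 0.0013, 0, 0, 0, 0], "y":[-0.05, -0.05, -0.05, 0, 0, 0, 0], "z":[0, 0, 0, 0.04, 0, 0, 0], "spin":[0, 0, 0, 0, 0, 0, 0]}'; python3 -c "
from h import *
print(togo([.4578,-.2535,-.006]))"
```

```text
time: 12.82
tool_pos: [0.4555, -0.2512, 0.0471]
ee_rot: [3.14, -0.002, 3.026]
wrist_force: [0.5, -0.5, -0.4]
width: 0.0938
finger_force: 0.0
[-0.00261929 -0.00209063  0.05311022]
```

Converted, 0.02 m / 0.75 = 0.0267, 0.01 m / 0.75 = 0.0133.

```bash
python3 nudge.py '{"aperture":[0.094, 0.094, 0.094, 0.094, 0.094, 0.07, 0.055, 0.045, 0.045, 0.045, 0.045, 0.045, 0.045, 0.045], "x":[-0.0035, 0, 0, 0, 0, 0, 0, 0, 0, 0, 0, 0, 0, 0], "y":[-0.0027, 0, 0, 0, 0, 0, 0, 0, 0, 0, 0, 0, 0, 0], "z":[0.0267, 0.0267, 0.0133, 0.004, 0, 0, 0, 0, 0, 0, 0, 0, 0, 0], "spin":[0, 0, 0, 0, 0, 0, 0, 0, 0, 0, 0, 0, 0, 0]}'
```

```text
time: 13.98
tool_pos: [0.4586, -0.2548, -0.0048]
ee_rot: [3.141, 0.0, 3.025]
wrist_force: [-0.9, 0.1, 0.9]
width: 0.0503
finger_force: 30.0
```

Converted, -0.04 m / 0.75 = -0.0533, -0.03 m / 0.75 = -0.04.

```bash
python3 nudge.py '{"aperture":[0.045, 0.045, 0.045, 0.045, 0.045, 0.045, 0.045, 0.045, 0.045, 0.045], "x":[0, 0, 0, 0, 0, 0, 0, 0, 0, 0], "y":[0, 0, 0, 0, 0, 0, 0, 0, 0, 0], "z":[-0.0133, -0.04, -0.0533, -0.0533, -0.0533, -0.04, -0.0133, 0, 0, 0], "spin":[0, 0, 0, 0, 0, 0, 0, 0, 0, 0]}'; python3 - <<'E'
from h import *
import pickle
s=eyes.snapshot("wrist");pickle.dump(s,open("held.pkl","wb"))
o=get_obs();p=o["tool_pos"];R=Ro.from_euler("xyz",o["ee_rot"]).as_matrix();zt=p[2]+.0295+.0148
c=proj(s,[*p[:2],zt]);print(c,zt)
for A in (np.r_[-20:201:5],np.r_[0:360:8]):
  for sg in(1,-1):
    P=edges(s,c,25,50,sg,np.radians(A));x,m=circ(s,P,zt);print(len(P),x,m,R.T@(np.array([*x[:2],zt])-p))
u,v=map(int,c);cv2.imwrite("pics/held.png",cv2.resize(s["color"][v-70:v+70,u-70:u+70],(420,420),interpolation=0));print(u,v)
E
```

```text
time: 14.82
tool_pos: [0.4572, -0.2539, 0.1919]
ee_rot: [3.139, -0.005, 3.025]
wrist_force: [0.2, -0.1, -1.1]
width: 0.0502
finger_force: 30.0
(np.float64(258.1883614905184), np.float64(235.10413758860176)) 0.23589065986317242
39 [ 0.4550148  -0.25506979  0.02738275] 0.0003629902296698774 [ 0.00220423 -0.00131179 -0.04429289]
21 [ 0.45853075 -0.25491611  0.02773513] 0.0011924957549079747 [-0.00126977 -0.00074923 -0.04430994]
41 [ 0.45552573 -0.25531153  0.02695929] 0.0004101197007814854 [ 0.00166862 -0.00149231 -0.04429632]
26 [ 0.46258327 -0.25257721  0.024248  ] 0.001568052891489419 [-0.00502195  0.0020462  -0.0443218 ]
258 235
```

View pics/held.png

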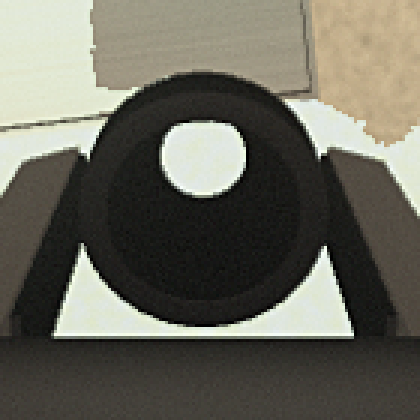

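The held collar is a dark ring spanning crop columns 80–326 with its far edge at row 326. That puts its centre column at u ≈ 255.7 and its far edge at v ≈ 273.7.

```bash
python3 - <<'E'
from h import *
import pickle
s=pickle.load(open("held.pkl","rb"));o=get_obs();p=o["tool_pos"];R=Ro.from_euler("xyz",o["ee_rot"]).as_matrix()
P=edges(s,(255.7,232),34,46,1,np.radians(np.r_[48:133:4]))
for z in(.234,.236,.238):
    Q=np.array([plane(s,u,v,z)[:2] for u,v in P])
    r=least_squares(lambda q:np.hypot(*(Q-q).T)-.0255,Q.mean(0)-[.02,0],loss="soft_l1",f_scale=.0004)
    print(z,r.x,abs(r.fun).max(),R.T@(np.array([*r.x,z])-p))
d=plane(s,255.7,273.7,.236);print(d, R.T@(d-p))
E
```

```text
0.234 [ 0.45828   -0.2556466] 0.00020338327236631495 [-0.00111609 -0.00150963 -0.04242069]
0.236 [ 0.45713914 -0.25552142] 0.00018335842183554024 [ 4.23448837e-05 -1.51232269e-03 -4.44144909e-02]
0.238 [ 0.45599873 -0.25539513] 0.00016364752033194013 [ 0.00120047 -0.00151387 -0.04640829]
[ 0.4825238  -0.25837636  0.236     ] [-0.02550167 -0.00138811 -0.0445519 ]
```

Units first: shifts go in shares of 0.75 m and turns go in shares of 2 pi rad. So 0.0353 m / 0.75 = 0.0471, -0.0246 m / 0.75 = -0.0328.

```bash
python3 -c "
from h import *
print(togo([.6054,-.0583,.190]))"; python3 nudge.py '{"aperture":[0.045, 0.045, 0.045, 0.045, 0.045, 0.045, 0.045, 0.045, 0.045, 0.045], "x":[-0.0328, -0.0328, -0.0328, -0.0328, -0.0328, 0, 0, 0, 0, 0], "y":[0.0471, 0.0471, 0.0471, 0.0471, 0.0471, 0.0133, 0, 0, 0, 0], "z":[0, 0, 0, 0, 0, 0, 0, 0, 0, 0], "spin":[0, 0, 0, 0, 0, 0, 0, 0, 0, 0]}'; python3 -c "
from h import *
print(togo([.6054,-.0583,.1407]))"
```

```text
[-0.12446239  0.21151136  0.00155341]
time: 15.7
tool_pos: [0.5969, -0.0906, 0.1948]
ee_rot: [-3.141, -0.001, 3.022]
wrist_force: [0.2, -0.1, -0.1]
width: 0.0502
finger_force: 30.0
[-0.00463444  0.03306315  0.05410703]
```

Converted, 0.011 m / 0.75 = 0.0147, 0.005 m / 0.75 = 0.0067.

```bash
python3 nudge.py '{"aperture":[0.045, 0.045, 0.045, 0.045, 0.045, 0.045, 0.045, 0.045], "x":[-0.0021, -0.002, -0.002, 0, 0, 0, 0, 0], "y":[0.0147, 0.0147, 0.0147, 0, 0, 0, 0, 0], "z":[0.0067, 0.0067, 0.0067, 0.0067, 0.004, 0, 0, 0], "spin":[0, 0, 0, 0, 0, 0, 0, 0]}'; python3 - <<'E'
from h import *
import pickle
o=get_obs();print(o["tool_pos"],o["wrist_force"],togo([.6054,-.0583,.1407]))
s=eyes.snapshot("wrist");b=eyes.snapshot("side")
cv2.imwrite("pics/pre.png",np.hstack([cv2.resize(s["color"][140:300,175:335],(400,400),interpolation=0),cv2.resize(b["color"][120:220,250:350],(400,400),interpolation=0)]))
E
```

```text
time: 16.37
tool_pos: [0.6063, -0.057, 0.1723]
ee_rot: [-3.141, 0.0, 3.024]
wrist_force: [0.2, -0.8, -0.6]
width: 0.0503
finger_force: 30.0
[ 0.60633867 -0.0570083   0.17226283] [ 0.22845111 -0.83027722 -0.62152437] [ 0.00079204 -0.00138872  0.03156273]
```

View pics/pre.png

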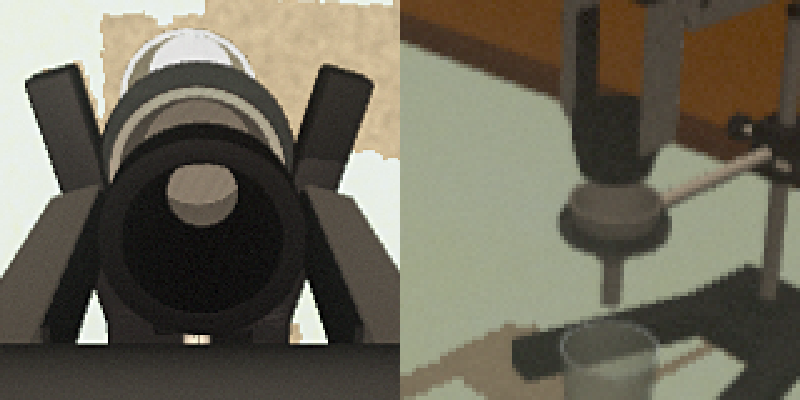

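The wrist view shows the held collar directly over the mouth, with the rim arc symmetric about the collar to within about 1 mm. The side view shows the foot hovering above the mouth. Lowering now.

Converted, 0.003 m / 0.75 = 0.004, -0.0014 m / 0.75 = -0.0019.

```bash
python3 nudge.py '{"aperture":[0.045, 0.045, 0.045, 0.045, 0.045, 0.045, 0.045, 0.045, 0.045, 0.045, 0.045, 0.045, 0.045, 0.045, 0.045], "x":[0.0011, 0, 0, 0, 0, 0, 0, 0, 0, 0, 0, 0, 0, 0, 0], "y":[-0.0019, 0, 0, 0, 0, 0, 0, 0, 0, 0, 0, 0, 0, 0, 0], "z":[0.004, 0.004, 0.004, 0.0027, 0.0013, 0.0013, 0.0013, 0.0013, 0.0013, 0.0013, 0.0013, 0.0013, 0.0013, 0, 0], "spin":[0, 0, 0, 0, 0, 0, 0, 0, 0, 0, 0, 0, 0, 0, 0]}'; python3 -c "
from h import *
print(togo([.6054,-.0583,.1407]))"
```

```text
time: 17.72
tool_pos: [0.6053, -0.058, 0.152]
ee_rot: [3.142, -0.0, 3.025]
wrist_force: [0.5, 0.6, -0.2]
width: 0.0503
finger_force: 30.0
[-0.00015107 -0.00025197  0.01125237]
```

Converted, 0.001 m / 0.75 = 0.0013.

```bash
python3 nudge.py '{"aperture":[0.045, 0.045, 0.045, 0.045], "x":[0, 0, 0, 0], "y":[0, 0, 0, 0], "z":[0.0013, 0.0013, 0.0013, 0], "spin":[0, 0, 0, 0]}'; python3 -c "
from h import *
print(togo([.6054,-.0583,.1407]))"
```

```text
time: 18.05
tool_pos: [0.6052, -0.058, 0.1487]
ee_rot: [3.141, -0.001, 3.025]
wrist_force: [-1.1, -0.5, -0.9]
width: 0.0504
finger_force: 30.0
[-0.00027456 -0.00026507  0.00799573]
```

Converted, 0.001 m / 0.75 = 0.0013.

```bash
for k in 1; do python3 nudge.py '{"aperture":[0.045, 0.045, 0.045], "x":[0, 0, 0], "y":[0, 0, 0], "z":[0.0013, 0.0013, 0], "spin":[0, 0, 0]}'|grep -E 'l_pos|wrist'; python3 nudge.py '{"aperture":[0.045, 0.045, 0.045], "x":[0, 0, 0], "y":[0, 0, 0], "z":[0.0007, 0.0007, 0], "spin":[0, 0, 0]}'|grep -E 'l_pos|wrist';python3 nudge.py '{"aperture":[0.045, 0.045, 0.045], "x":[0, 0, 0], "y":[0, 0, 0], "z":[0.0007, 0.0007, 0], "spin":[0, 0, 0]}'|grep -E 'l_pos|wrist';done
```

```text
tool_pos: [0.6052, -0.058, 0.1468]
wrist_force: [-0.7, 0.8, -0.8]
tool_pos: [0.6053, -0.058, 0.1459]
wrist_force: [0.4, 0.1, -0.8]
tool_pos: [0.6053, -0.058, 0.1449]
wrist_force: [0.7, 1.1, -1.6]
```

Converted, 0.0005 m / 0.75 = 0.0007.

```bash
for k in 1; do python3 nudge.py '{"aperture":[0.045, 0.045, 0.045], "x":[0, 0, 0], "y":[0, 0, 0], "z":[0.0007, 0.0007, 0], "spin":[0, 0, 0]}'|grep -E 'l_pos|wrist';done
```

```text
tool_pos: [0.6053, -0.058, 0.1439]
wrist_force: [-0.5, -0.1, -0.1]
```

```bash
for k in 1; do python3 nudge.py '{"aperture":[0.045, 0.045, 0.045], "x":[0, 0, 0], "y":[0, 0, 0], "z":[0.0007, 0.0004, 0], "spin":[0, 0, 0]}'|grep -E 'l_pos|wrist'; python3 nudge.py '{"aperture":[0.045, 0.045, 0.045], "x":[0, 0, 0], "y":[0, 0, 0], "z":[0.0005, 0.0004, 0], "spin":[0, 0, 0]}'|grep -E 'l_pos|wrist';done
```

```text
tool_pos: [0.6053, -0.058, 0.1432]
wrist_force: [0.3, 0.8, -1.4]
tool_pos: [0.6053, -0.058, 0.1425]
wrist_force: [-0.6, -0.6, 0.0]
```

Converted, 0.0004 m / 0.75 = 0.0005.

```bash
for k in 1; do python3 nudge.py '{"aperture":[0.045, 0.045, 0.045], "x":[0, 0, 0], "y":[0, 0, 0], "z":[0.0005, 0, 0], "spin":[0, 0, 0]}'|grep -E 'l_pos|wrist'; python3 nudge.py '{"aperture":[0.045, 0.045], "x":[0, 0], "y":[0, 0], "z":[0.0005, 0], "spin":[0, 0]}'|grep -E 'l_pos|wrist';done
```

```text
tool_pos: [0.6054, -0.0581, 0.1422]
wrist_force: [-0.3, 1.2, -0.4]
tool_pos: [0.6054, -0.0581, 0.1418]
wrist_force: [-0.1, 0.1, 0.5]
```

```bash
for k in 1; do python3 nudge.py '{"aperture":[0.045, 0.045, 0.045], "x":[0, 0, 0], "y":[0, 0, 0], "z":[0.0005, 0, 0], "spin":[0, 0, 0]}'|grep -E 'l_pos|wrist'; python3 nudge.py '{"aperture":[0.045, 0.045], "x":[0, 0], "y":[0, 0], "z":[0.0005, 0], "spin":[0, 0]}'|grep -E 'l_pos|wrist';done
```

```text
tool_pos: [0.6055, -0.0582, 0.1415]
wrist_force: [0.1, -0.6, 0.1]
tool_pos: [0.6056, -0.0582, 0.1412]
wrist_force: [1.1, -1.1, -0.7]
```

Converted, 0.0004 m / 0.75 = 0.0005.

```bash
for k in 1; do python3 nudge.py '{"aperture":[0.045, 0.045], "x":[0, 0], "y":[0, 0], "z":[0.0005, 0], "spin":[0, 0]}'|grep -E 'l_pos|wrist'; done
```

```text
tool_pos: [0.6057, -0.0582, 0.1408]
wrist_force: [1.4, -0.9, 1.0]
```

Converted, -0.04 m / 0.75 = -0.0533, -0.03 m / 0.75 = -0.04.

```bash
python3 nudge.py '{"aperture":[0.052, 0.054, 0.06, 0.065, 0.07, 0.07, 0.07], "x":[0, 0, 0, 0, 0, 0, 0], "y":[0, 0, 0, 0, 0, 0, 0], "z":[0, 0, 0, 0, 0, 0, 0], "spin":[0, 0, 0, 0, 0, 0, 0]}'; python3 nudge.py '{"aperture":[0.075, 0.075, 0.08, 0.09, 0.094, 0.094, 0.094, 0.094, 0.094, 0.094], "x":[0, 0, 0, 0, 0, 0, 0, 0, 0, 0], "y":[0, 0, 0, 0, 0, -0.0133, -0.04, 0, 0, 0], "z":[-0.0067, -0.0133, -0.04, -0.04, -0.0533, 0, 0, 0, 0, 0], "spin":[0, 0, 0, 0, 0, 0, 0, 0, 0, 0]}'; python3 - <<'E'
from h import *
import pickle
s=eyes.snapshot("wrist");b=eyes.snapshot("side");pickle.dump([s,b],open("seat.pkl","wb"))
u,v=map(int,proj(s,(.605,-.06,.185)));print(u,v)
cv2.imwrite("pics/seat.png",np.hstack([cv2.resize(s["color"][v-60:v+60,u-60:u+60],(400,400),interpolation=0),cv2.resize(b["color"][120:220,250:350],(400,400),interpolation=0)]))
E
```

```text
time: 21.13
tool_pos: [0.6053, -0.058, 0.1405]
ee_rot: [3.141, -0.0, 3.025]
wrist_force: [-0.8, 0.1, 0.2]
width: 0.0701
finger_force: 0.0
time: 21.97
tool_pos: [0.6007, -0.0976, 0.2558]
ee_rot: [3.141, 0.0, 3.024]
wrist_force: [0.5, 0.1, 0.3]
width: 0.0938
finger_force: 0.0
295 190
```

View pics/seat.png

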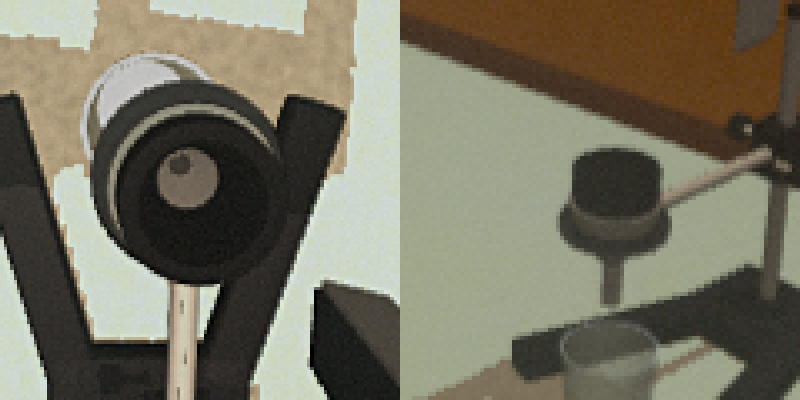

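The wrist view shows the collar sitting concentric in the mouth, upright. The side view shows an even band above the rim, with the collar top at about row 158. The collar is done, so on to the crucible.

Converted, 0.033 m / 0.75 = 0.044, 0.03 m / 0.75 = 0.04.

```bash
python3 nudge.py '{"aperture":[0.094, 0.094, 0.094, 0.094, 0.094, 0.094, 0.094, 0.094, 0.094, 0.094, 0.094, 0.094, 0.094, 0.094, 0.094, 0.094, 0.094, 0.094, 0.094, 0.094], "x":[0.02, 0.02, 0.02, 0.02, 0.02, 0.02, 0.02, 0.02, 0.02, 0.02, 0.02, 0.02, 0.0173, 0.0173, 0, 0, 0, 0, 0, 0], "y":[0.044, 0.044, 0.044, 0.044, 0.044, 0.044, 0.044, 0.044, 0.044, 0.044, 0.044, 0.044, 0.044, 0.0333, 0, 0, 0, 0, 0, 0], "z":[0, 0, 0, 0, 0, 0, 0, 0, 0, 0, 0, 0, 0.0133, 0.0267, 0.04, 0.04, 0.04, 0, 0, 0], "spin":[0, 0, 0, 0, 0, 0, 0, 0, 0, 0, 0, 0, 0, 0, 0, 0, 0, 0, 0, 0]}'; python3 -c "
from h import *
print(togo([.4489,.377,.021]))"
```

```text
time: 23.73
tool_pos: [0.4495, 0.378, 0.1376]
ee_rot: [3.14, 0.002, 3.025]
wrist_force: [-1.1, -0.1, -0.1]
width: 0.094
finger_force: 0.0
[ 0.00069247 -0.00124821  0.11658812]
```

Converted, 0.03 m / 0.75 = 0.04, 0.02 m / 0.75 = 0.0267.

```bash
python3 nudge.py '{"aperture":[0.094, 0.094, 0.094, 0.094, 0.094, 0.094], "x":[0.0009, 0, 0, 0, 0, 0], "y":[-0.0013, 0, 0, 0, 0, 0], "z":[0.04, 0.04, 0.0267, 0, 0, 0], "spin":[0, 0, 0, 0, 0, 0]}'; python3 -c "
from h import *
print(togo([.4489,.377,.021]))
s=eyes.snapshot('wrist');P=edges(s,proj(s,(.4487,.3755,.0725)),26,45,-1,np.radians(np.r_[30:151:5]));print(circ(s,P,.0725))"
```

```text
time: 24.23
tool_pos: [0.4501, 0.3776, 0.0592]
ee_rot: [3.138, 0.004, 3.025]
wrist_force: [0.3, -0.2, 0.8]
width: 0.0939
finger_force: 0.0
[ 0.00134043 -0.00084467  0.03816861]
(array([0.44928476, 0.37520251, 0.01993048]), np.float64(7.6470143787883e-05))
```

Converted, 0.015 m / 0.75 = 0.02, 0.006 m / 0.75 = 0.008.

```bash
python3 nudge.py '{"aperture":[0.094, 0.094, 0.094, 0.094, 0.094, 0.075, 0.06, 0.05, 0.04, 0.036, 0.036, 0.036, 0.036, 0.036, 0.036, 0.036, 0.036], "x":[0.0008, 0, 0, 0, 0, 0, 0, 0, 0, 0, 0, 0, 0, 0, 0, 0, 0], "y":[-0.0011, 0, 0, 0, 0, 0, 0, 0, 0, 0, 0, 0, 0, 0, 0, 0, 0], "z":[0.02, 0.02, 0.008, 0.0027, 0, 0, 0, 0, 0, 0, 0, 0, 0, 0, 0, 0, 0], "spin":[0, 0, 0, 0, 0, 0, 0, 0, 0, 0, 0, 0, 0, 0, 0, 0, 0]}'
```

```text
time: 25.7
tool_pos: [0.4475, 0.3756, 0.0176]
ee_rot: [3.141, 0.0, 3.025]
wrist_force: [0.1, 0.3, -0.6]
width: 0.0405
finger_force: 30.0
```

Converted, -0.04 m / 0.75 = -0.0533, -0.03 m / 0.75 = -0.04.

```bash
python3 nudge.py '{"aperture":[0.036, 0.036, 0.036, 0.036, 0.036, 0.036, 0.036, 0.036, 0.036, 0.036, 0.036], "x":[0, 0, 0, 0, 0, 0, 0, 0, 0, 0, 0], "y":[0, 0, 0, 0, 0, 0, 0, 0, 0, 0, 0], "z":[-0.0133, -0.04, -0.0533, -0.0533, -0.0533, -0.04, -0.0133, 0, 0, 0, 0], "spin":[0, 0, 0, 0, 0, 0, 0, 0, 0, 0, 0]}'; python3 - <<'E'
from h import *
o=get_obs();p=o["tool_pos"];R=Ro.from_euler("xyz",o["ee_rot"]).as_matrix();z=p[2]+.0548
s=eyes.snapshot("wrist");c=proj(s,p+R@[0,-.0015,-.0548]);rp=.0205*293/.166;print(c,rp)
cv2.imwrite("pics/heldc.png",s["color"])
for sg,r in((-1,.0205),(1,.0168)):
  for A in(np.r_[45:136:4],np.r_[20:161:4]):
    rr=r*293/.166;P=edges(s,c,rr-6,rr+6,sg,np.radians(A))
    Q=np.array([plane(s,u,v,z)[:2] for u,v in P])
    f=least_squares(lambda q:np.hypot(*(Q-q).T)-r,Q.mean(0)-[.02,0],loss="soft_l1",f_scale=.0004)
    x,m=circ(s,P,z);print(sg,len(P),R.T@(np.array([*f.x,z])-p),abs(f.fun).max(),R.T@(np.array([*x[:2],z])-p),x[2],m)
E
```

```text
time: 26.62
tool_pos: [0.4463, 0.3747, 0.214]
ee_rot: [-3.138, -0.005, 3.025]
wrist_force: [0.1, 0.6, -1.0]
width: 0.0407
finger_force: 30.0
(np.float64(255.48307193595662), np.float64(242.9133272215305)) 36.183734939759034
-1 19 [-0.00236613 -0.00110266 -0.05480782] 0.0031579973340686747 [-290.71438511    1.27716728   -1.44245938] 290.69917009545173 9.396486387913683e-05
-1 26 [-0.00252317 -0.00158978 -0.05480658] 0.002770169806920828 [ 0.00172439 -0.00151994 -0.05478667] 0.02430753071720284 0.0010706245759197243
1 23 [-0.03256246 -0.00102237 -0.05495174] 0.005949056628653606 [-0.00081821 -0.00162834 -0.05479831] 0.017421553376611196 8.100303084018073e-05
1 36 [-0.02920517 -0.00149352 -0.05493385] 0.011261364487865477 [-0.00112914 -0.0016609  -0.05479966] 0.017133532436756124 7.425971871213334e-05
```

Converted, -0.03 m / 0.75 = -0.04, -0.02 m / 0.75 = -0.0267.

```bash
python3 nudge.py '{"aperture":[0.036, 0.036, 0.036, 0.036, 0.036, 0.036, 0.036, 0.036, 0.036, 0.036, 0.036, 0.036, 0.036, 0.036, 0.036, 0.036, 0.036, 0.036], "x":[-0.02, -0.02, -0.02, -0.02, -0.02, -0.02, -0.02, -0.02, -0.02, -0.02, -0.02, -0.02, -0.02, -0.0133, 0, 0, 0, 0], "y":[-0.04, -0.04, -0.04, -0.04, -0.04, -0.04, -0.04, -0.04, -0.04, -0.04, -0.04, -0.04, -0.04, -0.0267, 0, 0, 0, 0], "z":[0, 0, 0, 0, 0, 0, 0, 0, 0, 0, 0, 0, 0, 0, 0, 0, 0, 0], "spin":[0, 0, 0, 0, 0, 0, 0, 0, 0, 0, 0, 0, 0, 0, 0, 0, 0, 0]}'; python3 -c "
from h import *
print(togo([.6044,-.0581,.195]))"
```

```text
time: 28.17
tool_pos: [0.6028, -0.0543, 0.2171]
ee_rot: [3.141, -0.001, 3.026]
wrist_force: [0.6, 0.2, -0.9]
width: 0.0403
finger_force: 30.0
[-0.00203415 -0.0036523   0.0221087 ]
```

Converted, 0.005 m / 0.75 = 0.0067, -0.0036 m / 0.75 = -0.0048.

```bash
python3 nudge.py '{"aperture":[0.036, 0.036, 0.036, 0.036, 0.036, 0.036, 0.036, 0.036], "x":[-0.0027, 0, 0, 0, 0, 0, 0, 0], "y":[-0.0048, 0, 0, 0, 0, 0, 0, 0], "z":[0.0067, 0.0067, 0.0067, 0.0067, 0, 0, 0, 0], "spin":[0, 0, 0, 0, 0, 0, 0, 0]}'; python3 - <<'E'
from h import *
o=get_obs();p=o["tool_pos"];R=Ro.from_euler("xyz",o["ee_rot"]).as_matrix();z=p[2]+.0548
print(p,togo([.6044,-.0581,.17]))
for k in range(3):
    s=eyes.snapshot("wrist");c=proj(s,p+R@[0,-.0015,-.0548]);rr=.0168*293/.166
    P=edges(s,c,rr-6,rr+6,1,np.radians(np.r_[0:181:4]))
    x,m=circ(s,P,z);print(len(P),R.T@(np.array([*x[:2],z])-p),x[2],m,x[:2])
E
```

```text
time: 28.83
tool_pos: [0.605, -0.0594, 0.1979]
ee_rot: [3.142, 0.001, 3.025]
wrist_force: [0.2, -0.0, -0.2]
width: 0.0401
finger_force: 30.0
[ 0.60499802 -0.05942758  0.1979379 ] [0.00076609 0.00124802 0.02793747]
46 [-0.0013469  -0.0015925  -0.05479922] 0.01705321442316984 8.56279322121508e-05 [ 0.60611603 -0.06116382]
46 [-0.00135585 -0.0016482  -0.05479921] 0.017107061554596778 8.724422522673851e-05 [ 0.60611842 -0.06122018]
46 [-0.00135706 -0.00164776 -0.05479921] 0.01709180396704574 8.387885323487936e-05 [ 0.60611968 -0.06121988]
```

Converted, 0.003 m / 0.75 = 0.004, 0.0012 m / 0.75 = 0.0016.

```bash
python3 nudge.py '{"aperture":[0.036, 0.036, 0.036, 0.036, 0.036, 0.036, 0.036, 0.036, 0.036, 0.036, 0.036, 0.036, 0.036, 0.036, 0.036, 0.036, 0.036, 0.036], "x":[0.0011, 0, 0, 0, 0, 0, 0, 0, 0, 0, 0, 0, 0, 0, 0, 0, 0, 0], "y":[0.0016, 0, 0, 0, 0, 0, 0, 0, 0, 0, 0, 0, 0, 0, 0, 0, 0, 0], "z":[0.004, 0.004, 0.004, 0.0027, 0.0013, 0.0013, 0.0013, 0.0013, 0.0013, 0.0013, 0.0013, 0.0013, 0.0013, 0.0013, 0.0013, 0.0013, 0, 0], "spin":[0, 0, 0, 0, 0, 0, 0, 0, 0, 0, 0, 0, 0, 0, 0, 0, 0, 0]}'; python3 -c "
from h import *
print(togo([.6044,-.0581,.16]))"
```

```text
time: 30.48
tool_pos: [0.6041, -0.0581, 0.1745]
ee_rot: [3.141, -0.0, 3.025]
wrist_force: [1.4, -0.5, -1.0]
width: 0.0407
finger_force: 30.0
[-2.53447909e-04  2.19162903e-05  1.44541649e-02]
```

Converted, 0.001 m / 0.75 = 0.0013.

```bash
for k in 1; do python3 nudge.py '{"aperture":[0.036, 0.036, 0.036, 0.036, 0.036, 0.036], "x":[0, 0, 0, 0, 0, 0], "y":[0, 0, 0, 0, 0, 0], "z":[0.0013, 0.0013, 0.0013, 0.0013, 0.0013, 0], "spin":[0, 0, 0, 0, 0, 0]}'|grep -E 'l_pos|wrist'; python3 nudge.py '{"aperture":[0.036, 0.036, 0.036, 0.036], "x":[0, 0, 0, 0], "y":[0, 0, 0, 0], "z":[0.0013, 0.0013, 0.0013, 0], "spin":[0, 0, 0, 0]}'|grep -E 'l_pos|wrist';done
```

```text
tool_pos: [0.6041, -0.058, 0.1692]
wrist_force: [-0.2, 0.0, -0.5]
tool_pos: [0.6041, -0.0581, 0.1662]
wrist_force: [0.1, 0.2, -0.3]
```

Converted, 0.0005 m / 0.75 = 0.0007.

```bash
for k in 1; do python3 nudge.py '{"aperture":[0.036, 0.036, 0.036], "x":[0, 0, 0], "y":[0, 0, 0], "z":[0.0007, 0.0007, 0], "spin":[0, 0, 0]}'|grep -E 'l_pos|wrist'; python3 nudge.py '{"aperture":[0.036, 0.036, 0.036], "x":[0, 0, 0], "y":[0, 0, 0], "z":[0.0007, 0.0007, 0], "spin":[0, 0, 0]}'|grep -E 'l_pos|wrist';done
```

```text
tool_pos: [0.6042, -0.0581, 0.1655]
wrist_force: [-0.9, 1.5, -0.5]
tool_pos: [0.6042, -0.0581, 0.1644]
wrist_force: [0.3, -0.0, -0.0]
```

Converted, 0.0005 m / 0.75 = 0.0007, 0.0003 m / 0.75 = 0.0004.

```bash
for k in 1; do python3 nudge.py '{"aperture":[0.036, 0.036, 0.036], "x":[0, 0, 0], "y":[0, 0, 0], "z":[0.0007, 0.0004, 0], "spin":[0, 0, 0]}'|grep -E 'l_pos|wrist'; python3 nudge.py '{"aperture":[0.036, 0.036, 0.036], "x":[0, 0, 0], "y":[0, 0, 0], "z":[0.0007, 0, 0], "spin":[0, 0, 0]}'|grep -E 'l_pos|wrist';done
```

```text
tool_pos: [0.6042, -0.0581, 0.1637]
wrist_force: [-0.8, 0.2, -0.4]
tool_pos: [0.6042, -0.0581, 0.1632]
wrist_force: [0.7, -0.2, -0.2]
```

Converted, 0.0004 m / 0.75 = 0.0005.

```bash
for k in 1; do python3 nudge.py '{"aperture":[0.036, 0.036, 0.036], "x":[0, 0, 0], "y":[0, 0, 0], "z":[0.0005, 0, 0], "spin":[0, 0, 0]}'|grep -E 'l_pos|wrist'; python3 nudge.py '{"aperture":[0.036, 0.036, 0.036], "x":[0, 0, 0], "y":[0, 0, 0], "z":[0.0005, 0, 0], "spin":[0, 0, 0]}'|grep -E 'l_pos|wrist';done
```

```text
tool_pos: [0.6042, -0.0581, 0.1628]
wrist_force: [0.1, -0.2, 0.6]
tool_pos: [0.6042, -0.0581, 0.1624]
wrist_force: [0.9, -0.2, -0.7]
```

Converted, 0.0004 m / 0.75 = 0.0005.

```bash
for k in 1; do python3 nudge.py '{"aperture":[0.036, 0.036, 0.036], "x":[0, 0, 0], "y":[0, 0, 0], "z":[0.0005, 0, 0], "spin":[0, 0, 0]}'|grep -E 'l_pos|wrist'; python3 nudge.py '{"aperture":[0.036, 0.036, 0.036], "x":[0, 0, 0], "y":[0, 0, 0], "z":[0.0005, 0, 0], "spin":[0, 0, 0]}'|grep -E 'l_pos|wrist';done
```

```text
tool_pos: [0.6042, -0.0581, 0.162]
wrist_force: [0.6, 0.4, -0.4]
tool_pos: [0.6042, -0.0581, 0.1616]
wrist_force: [-0.2, 0.2, -0.6]
```

Converted, 0.0004 m / 0.75 = 0.0005.

```bash
for k in 1; do python3 nudge.py '{"aperture":[0.036, 0.036, 0.036], "x":[0, 0, 0], "y":[0, 0, 0], "z":[0.0005, 0, 0], "spin":[0, 0, 0]}'|grep -E 'l_pos|wrist'; done
```

```text
tool_pos: [0.6042, -0.0581, 0.1613]
wrist_force: [0.2, 0.7, -0.9]
```

Converted, 0.0004 m / 0.75 = 0.0005.

```bash
for k in 1; do python3 nudge.py '{"aperture":[0.036, 0.036, 0.036], "x":[0, 0, 0], "y":[0, 0, 0], "z":[0.0005, 0, 0], "spin":[0, 0, 0]}'|grep -E 'l_pos|wrist'; python3 nudge.py '{"aperture":[0.036, 0.036, 0.036], "x":[0, 0, 0], "y":[0, 0, 0], "z":[0.0005, 0, 0], "spin":[0, 0, 0]}'|grep -E 'l_pos|wrist';done
```

```text
tool_pos: [0.6043, -0.0581, 0.1609]
wrist_force: [0.3, 0.2, -0.4]
tool_pos: [0.6043, -0.0581, 0.1605]
wrist_force: [0.4, 0.7, -0.3]
```

```bash
for k in 1; do python3 nudge.py '{"aperture":[0.036, 0.036, 0.036], "x":[0, 0, 0], "y":[0, 0, 0], "z":[0.0005, 0, 0], "spin":[0, 0, 0]}'|grep -E 'l_pos|wrist'; done
```

```text
tool_pos: [0.6042, -0.0581, 0.16]
wrist_force: [0.2, -0.5, -0.3]
```

Converted, 0.0004 m / 0.75 = 0.0005.

```bash
for k in 1; do python3 nudge.py '{"aperture":[0.036, 0.036, 0.036], "x":[0, 0, 0], "y":[0, 0, 0], "z":[0.0005, 0, 0], "spin":[0, 0, 0]}'|grep -E 'l_pos|wrist'; done
```

```text
tool_pos: [0.6042, -0.0581, 0.1597]
wrist_force: [0.5, 0.2, -1.4]
```

```bash
for k in 1; do python3 nudge.py '{"aperture":[0.036, 0.036, 0.036], "x":[0, 0, 0], "y":[0, 0, 0], "z":[0.0005, 0, 0], "spin":[0, 0, 0]}'|grep -E 'l_pos|wrist'; done
```

```text
tool_pos: [0.6043, -0.0582, 0.1593]
wrist_force: [-0.1, -0.4, -0.4]
```

Converted, 0.0004 m / 0.75 = 0.0005.

```bash
for k in 1; do python3 nudge.py '{"aperture":[0.036, 0.036, 0.036], "x":[0, 0, 0], "y":[0, 0, 0], "z":[0.0005, 0, 0], "spin":[0, 0, 0]}'|grep -E 'l_pos|wrist'; done
```

```text
tool_pos: [0.6043, -0.0582, 0.159]
wrist_force: [1.1, -0.3, -0.5]
```

Converted, 0.0004 m / 0.75 = 0.0005.

```bash
for k in 1; do python3 nudge.py '{"aperture":[0.036, 0.036, 0.036], "x":[0, 0, 0], "y":[0, 0, 0], "z":[0.0005, 0, 0], "spin":[0, 0, 0]}'|grep -E 'l_pos|wrist|time'; done
```

```text
time: 35.32
tool_pos: [0.6044, -0.0583, 0.1587]
wrist_force: [0.6, -1.8, -0.4]
```

Converted, 0.0004 m / 0.75 = 0.0005.

```bash
for k in 1; do python3 nudge.py '{"aperture":[0.036, 0.036, 0.036], "x":[0, 0, 0], "y":[0, 0, 0], "z":[0.0005, 0, 0], "spin":[0, 0, 0]}'|grep -E 'l_pos|wrist'; done
```

```text
tool_pos: [0.6044, -0.0583, 0.1584]
wrist_force: [1.4, -1.1, 2.4]
```

Converted, -0.04 m / 0.75 = -0.0533, -0.03 m / 0.75 = -0.04.

```bash
python3 nudge.py '{"aperture":[0.042, 0.045, 0.05, 0.055, 0.06, 0.065, 0.065, 0.065], "x":[0, 0, 0, 0, 0, 0, 0, 0], "y":[0, 0, 0, 0, 0, 0, 0, 0], "z":[0, 0, 0, 0, 0, 0, 0, 0], "spin":[0, 0, 0, 0, 0, 0, 0, 0]}'; python3 nudge.py '{"aperture":[0.065, 0.07, 0.075, 0.08, 0.09, 0.09, 0.09, 0.09, 0.09, 0.09], "x":[0, 0, 0, 0, 0, 0, 0, 0, 0, 0], "y":[0, 0, 0, 0, 0, -0.0267, -0.0267, 0, 0, 0], "z":[-0.0067, -0.0133, -0.04, -0.04, -0.0533, 0, 0, 0, 0, 0], "spin":[0, 0, 0, 0, 0, 0, 0, 0, 0, 0]}'; python3 - <<'E'
from h import *
s=eyes.snapshot("wrist");b=eyes.snapshot("side");t=eyes.snapshot("top");z=.215
for A in(np.r_[0:360:6],np.r_[-20:200:6]):
  for sg,r in((1,.0168),(-1,.0205)):
    c=proj(s,(.6055,-.0615,z));rr=r*293/.30
    q=s["extrinsics"]@np.array([.6055,-.0615,z,1]);rr=r*293/q[2]
    for i in range(2):
        P=edges(s,c,rr-5,rr+5,sg,np.radians(A));x,m=circ(s,P,z);c=proj(s,[*x[:2],z])
    print(sg,len(P),x,m)
# side: bright crucible silhouette
c=proj(b,(.605,-.06,.20));print(c);u,v=map(int,c)
h=cv2.cvtColor(b["color"],cv2.COLOR_BGR2GRAY)[v-25:v+25,u-20:u+20]
for r in h[::2,::2]:print("".join("%4d"%x for x in r))
for z in(.149,.185,.2145):print(z,proj(b,(.605,-.06,z)))
E
```

```text
time: 36.23
tool_pos: [0.6042, -0.0581, 0.158]
ee_rot: [3.141, -0.0, 3.025]
wrist_force: [-0.4, 0.4, 0.0]
width: 0.0649
finger_force: 0.0
time: 37.07
tool_pos: [0.5995, -0.0974, 0.2732]
ee_rot: [3.141, -0.0, 3.025]
wrist_force: [0.8, 0.3, -0.4]
width: 0.0899
finger_force: 0.0
1 52 [ 0.60479502 -0.06012362  0.01700797] 0.0001652628550407806
-1 54 [ 0.60508836 -0.0600239   0.02030248] 0.0001400012238539361
1 37 [ 0.60481783 -0.06001504  0.01705474] 0.00014572990357422308
-1 32 [ 0.60529239 -0.06008505  0.02027412] 0.00019657263804809429
(np.float64(303.3811669999389), np.float64(154.93672477530902))
  67  67  68  68  70  70  71  71  65  68  69  69  70  68  72  72  67  68  69  64
  70  70  67  71  71  69  68  68  70  66  68  69  66  69  67  66  67  71  70  67
  70  71  70  71  70  68  71  71  68  70  68  69  67  68  70  67  71  71  70  68
  53  64  68  67  71  69  72  70  66  67  69  69  69  72  73  68  71  68  66  67
  56  56  55  56  66  71  74  71  69  72  67  71  71  68  70  73  71  68  69  68
  52  57  56  55  57  56  59  64  68  69  68  69  67  71  70  72  71  65  67  69
  54  51 
[... 1041 characters left out ...]
52
 158 162 160 160 159  45  45  44  44  43  45  45  40  38  45  38 121 131 143 131
 160 161 160 161 157  55  44  47  47  41  48  44  46  41  45  46 116 128 100  95
 161 161 162 159  86  90  49  48  45  47  49  44  44  43  42  47  88  93 134 158
 162 161 158 145  54  70  78  61  52  42  44  42  44  46  67  83  48 141 160 159
 164 161 160 120  57  56  67  70  81  80  75  76  74  81  68  63  56  83 158 159
 162 160 161 134  61  57  62  71  70  71  70  71  72  67  68  51  55  99 159 162
0.149 (np.float64(302.5389852594037), np.float64(174.5123573595518))
0.185 (np.float64(303.12815829745597), np.float64(160.81764710126058))
0.2145 (np.float64(303.63011373060795), np.float64(149.15021873027175))
```

The crucible rim is centred on the mouth axis at (0.605, -0.060). Its radius matches the seated height of about 0.215, and its outline in the side view is symmetric. Handing in.

```bash
python3 -c "
from bench import robot, eyes, get_obs, close_job
print(close_job())"
```

```text
the job is handed in; nothing more can be done
None
```

The collar sits in the holder and the crucible in the collar, both lowered to first contact and released; by the cameras both look upright and centred, and the job is handed in, though it printed no verdict.

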